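Gauge the paddle gap of a cement mixer bowl and clamp it

TASK

Take the thin-bladed feeler gauge (the one with the plain rectangular grip) out of the wooden rack and insert its blade upright, down into the narrow gap between the ear at the front of the mixer bowl and the paddle's shoulder, until its stop bar rests fully home on the paddle shoulder; feel for the gap, as the bowl carriage floats on its base. Let go of the gauge and then swing the clamp lever on the stand fully over, away from the robot, leaving the gauge seated in the gap. Leave the other two gauges in the rack, and the conical mould where it stands.

Things in the scene. Friction and masses are not known exactly. Their poses are not given: they have to be found in the camera images.
- gauge_grip (a point): Centre of the thin gauge's grip, a plain rectangular plate 12 mm (x, thickness) by 30 (y, width) by 50 (z, up). The gauge is loose, about 0.12 kg, upright in a rack slot with its x along the rack's x. Below the grip, 25 to 33 mm under this point, is its stop bar, 16 (x) by 40 mm (y); below that the blade. All share one centre line.
- gauge_tip (a point): Middle of the lower end of the thin gauge's blade, 88 mm below gauge_grip; same axes. The blade is 4 mm thick (x), 20 mm wide (y), 55 mm long from the stop bar, square-ended.
- round_grip (a point): Centre of the disc-shaped head (38 mm across, 12 mm thick) of another gauge in the rack, with a 9 mm blade too thick for the gap. Leave it there.
- tee_grip (a point): Middle of the neck of a third gauge, with a T-shaped head (42 mm wide, its top 23 mm above this point) and a 9 mm blade too thick for the gap. Leave it there.
- rack: Wooden block 60 mm (x) by 190 mm (y) by 65 mm high, fixed; origin at the centre of its underside. Three slots right through it, at y = -60, 0 and 60 mm, hold the three gauges, blade down, stop bars resting on its top. Which gauge is in which slot varies.
- stand: Green setting stand, fixed; origin on the table, z up, x away from the robot. Base plate 260 (x) by 310 mm (y, -115 to +195), 12 mm thick. A carriage on it bears a steel bowl 172 mm across, axis at x = y = 0, rim at height 150 mm, with an aluminium paddle hung from a bridge bar along y over the axis (28 mm wide; its hub's top at 187 mm).
- gap (a point): NOMINAL middle of the gap, at shoulder height (158 mm); stand's axes. The true gap is 6.5 mm wide in x, vertical, and lies up to 10 mm either way along x from here: not measured, differs each time. A blade tip lowered beside it stops at 150 mm on the bowl's ear (the -x side, 26 mm long, 70 wide) or at 158 mm on the paddle shoulder (+x side, 26 long, 50 wide).
- clamp (a joint): Angle of the clamp lever: 0 leaning to the stand's -x (towards the robot), 0.5 rad from upright; 1.0 rad fully over, leaning 0.5 rad to +x. It turns about the stand's y axis, stays where it is left and yields to a push of about 3 N on the ball.
- clamp_tip (a point): Centre of the lever's black ball end, 26 mm across, at the end of a 10 mm steel rod. It moves on an arc of radius 80 mm about a pivot at x = -40, y = 155, z = 104 mm in the stand's frame (the ball is at z = 174 mm at both ends, 184 mm upright). The block under the lever is 70 (x) by 50 mm, top at z = 107 mm.
- mould_mid (a point): Middle (half-way up) of a loose conical metal mould, 75 mm across at the foot, 40 mm high, on a glass plate. A bystander: leave it.
There are look-alikes about, which are no part of the job. Leave any red or yellow look-alike of the part that bears gauge_grip alone.

How it is judged:
By the outcome, as a careful person would: the job done as asked, in the order asked, and still so for the second after the job is handed in, with the robot touching nothing.
It also fails if it takes over 61 s, if anything falls off the work surface, if the arm or the gripper's body presses on something with over 40 N, if the wrist force passes 120 N, or if a joint passes its speed limit or range.

ROBOT

A 6-joint arm with a two-finger parallel gripper is mounted at the origin on the work surface. World frame = base frame: x ahead of the robot, y to its left, z up, the work surface at z = 0. Lengths are in mm, angles in rad, forces in N, time in s.
With the tool pointing down it reaches from about 275 to 750 mm from the base axis. Payload 10.2 kg.
Tool frame: the origin (TCP) lies between the finger pads; the fingertips stand 17 mm ahead of it and the grasp point (between the pads) lies 2 mm behind it (tips_ahead is the distance from the TCP to the fingertips, in mm); z points along the fingers, y is the line along which they close (so a half turn about z gives the same grasp; the last joint's range is limited). The gripper opens to 85 mm and grips with 20 to 120 N. Pads are 22 mm wide; open, the fingers measure 114 mm over their backs; the gripper's body (76 mm by 85 mm) begins 54 mm behind the grasp point. The pads swing forward as they close: fully open they stand 13 mm farther back than shut.
Start: joints at [0.915, 0.313, 1.498, -0, 1.331, -0.223], TCP at [220.206, 476.593, 248.294] pointing down, gripper open.
Joint ranges: [-2.94, 2.94], [-0.97, 2.17], [0.19, 2.56], [-1.23, 4.37], [0.02, 3.11], [-2.88, 2.88]. Speed limits (rad/s): [2.39, 2.39, 3.01, 3.14, 3.14, 3.14].

INTERFACE

Orientations are given as a unit quaternion [w, x, y, z].
In Python, from rig import sense, capture, finish_job, boxes_of, tips_ahead gives the robot as it stands.
- The arm moves only by the tool drive_tool, never from a script. Its argument "commands" is text: rows parted by semicolons, each of 7 numbers parted by spaces: the shift along the world's x, y, z in units of 0.1 m (1.0 is 0.1 m), then the turn, a rotation vector about the world's x, y, z in units of pi/4 rad (1.0 is pi/4 rad), then the opening in per cent of the stroke, from 0 (shut) to 100 (fully open). A call has 1 to 20 rows; each row shifts and turns the commanded pose from where the row before left it; what a row does not reach is not made up. A row lasts 1/12 s, in which the tool goes at most 41.7 mm and 7.16 degrees, less where a joint would pass 70% of its speed; a pose out of reach is approached as far as the arm can. A call with a number of a shift or a turn outside -1 to 1 is refused whole. A call with a gripper value outside its range is refused whole. The fingers move at their own pace and stop on an object; "force" is the grip in N (left out, the last holds). Time passes only in rows, so rows that do not move let the fingers close. It gives the time, the measured TCP pose, the force, the opening and the grip force at its end, in the units of the state.
- sense(): the state, without advancing time (a new reading comes with each control period).
- capture(name): name is "side" or "top"; returns a dict with "pixels" (384x512x3 uint8, blue, green, red), "fov_y" (degrees; the focal length in pixels is half the picture's height over the tangent of half this angle, whatever the lens; pixels are square), "cx", "cy" (the principal point, pixels), "position" and "attitude" of the camera in the world. Camera axes: x right, y down, z forward; pixel columns grow to the right and rows downward; lengths in mm; the calibration is good to about 2 mm. A picture is of the moment at which its call begins. There is no depth.
- finish_job(): hands the job in; it is judged then, once.
Trained networks look in a picture, given as the dict that the camera call returned (one of the last four; its "shot" number tells which), for a name from the list of things; names that differ only in an ending like _2 or _b are one class to them, and where a whole thing is asked for, a point or a joint stands for the part that bears it (a point fixed in the world has none). Each returns a list of dicts, best first, with "confidence" (0 to 1); they miss things now and then, are a little off and sometimes report something else, mostly with a low value. They report only what shows in the picture. A call takes as long as a camera call. They do not tell look-alikes from the thing itself.
- boxes_of(picture, name): "position" ([column, row] in pixels, amid what is visible of it).
The state is a dict: "time_s": time; "joints": joint angles; "dq": joint speeds; "tau": joint torques, N m; "eef_pos": TCP position; "ee_rot": TCP orientation; "force": force on the tool from outside, world axes, zero at the start; "wrist_torque": the same for the moment, N m; "grip_width": opening from 0.0 (shut) to 1.0 (fully open); "grip_force": force on a finger pad.
Only numpy, scipy, OpenCV 4.12 (cv2) and the standard library are available. Lean on these libraries where they do the work, as an engineer would, in place of code of your own. Each camera call takes 0.05 s, during which the arm holds its last target. There are 200 camera calls.

## Working session

There is one attempt and no reset: what is moved stays moved. The work goes in short steps, Python scripts to look and compute and a tool call to move; the robot and the scene stay as the last step left them, time stands still between calls to the robot, and variables do not carry over. Pictures are saved under pics/ and viewed, at most 10 in all, crops included, and the job is handed in when it is done.

Besides the shell and the picture viewer there is one more tool, called after "Call:" as a command line: name --argument value ..., lists and objects as JSON in quotes. drive_tool: Moves the arm, as the interface text tells. Shifts and turns lie within -1 to 1; 1 stands for 0.1 m of shift or pi/4 rad of turn. Its arguments: {"type":"object","properties":{"commands":{"type":"string"},"force":{"type":"number"}},"required":["commands"]}

```bash
ls; mkdir -p pics; cat > h.py <<'E'
from rig import *
import numpy as np, cv2, json
from scipy.spatial.transform import Rotation as R
def ray(c,p):
    q=c["attitude"]; q=np.array(q)
    M=q if q.shape==(3,3) else R.from_quat(q,scalar_first=True).as_matrix()
    f=192/np.tan(np.radians(c["fov_y"])/2)
    d=M@np.array([(p[0]-c["cx"])/f,(p[1]-c["cy"])/f,1]); return np.array(c["position"],float),d/np.linalg.norm(d)
def atz(c,p,z):
    o,d=ray(c,p); return o+d*(z-o[2])/d[2]
def proj(c,P):
    q=np.array(c["attitude"]); M=q if q.shape==(3,3) else R.from_quat(q,scalar_first=True).as_matrix()
    f=192/np.tan(np.radians(c["fov_y"])/2); v=M.T@(np.array(P,float)-c["position"]); return np.array([c["cx"]+f*v[0]/v[2],c["cy"]+f*v[1]/v[2]])
def tri(c1,p1,c2,p2):
    o1,d1=ray(c1,p1);o2,d2=ray(c2,p2)
    s=np.linalg.lstsq(np.c_[d1,-d2],o2-o1,rcond=None)[0]
    a=o1+s[0]*d1;b=o2+s[1]*d2; return (a+b)/2,np.linalg.norm(a-b)
E
cat > a.py <<'E'
from h import *
C={n:capture(n) for n in("side","top")}
print({n:{k:(np.round(v,3).tolist() if k!='lens' else v) for k,v in c.items() if k!='pixels'} for n,c in C.items()})
for n,c in C.items():
    for t in "gauge_grip gauge_tip round_grip tee_grip rack stand gap clamp_tip mould_mid".split():
        print(n,t,[(np.round(b["position"]).tolist(),round(b["confidence"],2)) for b in boxes_of(c,t)])
    cv2.imwrite(f"pics/{n}0.png",c["pixels"])
cv2.imwrite("pics/both0.png",cv2.resize(np.vstack([C["side"]["pixels"],C["top"]["pixels"]]),None,fx=.78,fy=.78,interpolation=cv2.INTER_AREA))
print(sense())
E
python3 a.py
```

```text
pics
{'side': {'fov_y': 49.091, 'cx': 258.165, 'cy': 189.986, 'position': [22.315, -819.027, 695.865], 'attitude': [-0.473, 0.835, -0.241, 0.144], 'shot': 1}, 'top': {'fov_y': 50.36, 'cx': 260.335, 'cy': 194.646, 'position': [322.51, -42.284, 1105.664], 'attitude': [-0.087, 0.715, -0.689, 0.081], 'shot': 2}}
side gauge_grip [([331.0, 269.0], 0.8), ([287.0, 264.0], 0.77), ([255.0, 288.0], 0.73), ([313.0, 250.0], 0.66)]
side gauge_tip [([329.0, 274.0], 0.97), ([290.0, 266.0], 0.86), ([253.0, 287.0], 0.78), ([316.0, 252.0], 0.54), ([289.0, 293.0], 0.2)]
side round_grip []
side tee_grip [([273.0, 248.0], 0.56)]
side rack [([288.0, 293.0], 0.7)]
side stand [([240.0, 196.0], 0.72)]
side gap [([248.0, 196.0], 0.84)]
side clamp_tip [([212.0, 142.0], 0.65), ([287.0, 264.0], 0.16)]
side mould_mid [([373.0, 252.0], 0.97)]
top gauge_grip [([352.0, 279.0], 0.58), ([373.0, 210.0], 0.58)]
top gauge_tip [([354.0, 278.0], 0.66), ([373.0, 205.0], 0.62), ([343.0, 204.0], 0.54), ([142.0, 190.0], 0.25)]
top round_grip [([380.0, 239.0], 0.45)]
top tee_grip [([333.0, 240.0], 0.71)]
top rack [([349.0, 246.0
[... 168 characters left out ...]
.0], 0.75)]
{'time_s': 1.0, 'joints': array([ 9.14588537e-01,  3.12907673e-01,  1.49770539e+00,  9.79597621e-06,
        1.33101036e+00, -2.23419032e-01]), 'dq': array([-0.00015519, -0.00010284, -0.00056208,  0.0009595 , -0.00072279,
        0.00134745]), 'tau': array([ 1.83656475e-04, -4.12156963e+01, -2.59904695e+01, -9.33568026e-05,
        3.94183498e-04,  2.82566435e-05]), 'eef_pos': array([220.20668491, 476.58851664, 248.28821646]), 'ee_rot': array([-1.08545356e-05,  2.14710632e-01,  9.76677708e-01, -1.18929962e-05]), 'force': array([0.66686728, 0.13577431, 0.31421876]), 'wrist_torque': array([ 0.00447569,  0.008514  , -0.07259395]), 'grip_force': 0.0, 'grip_width': 0.9974689852754256}
```

View pics/both0.png

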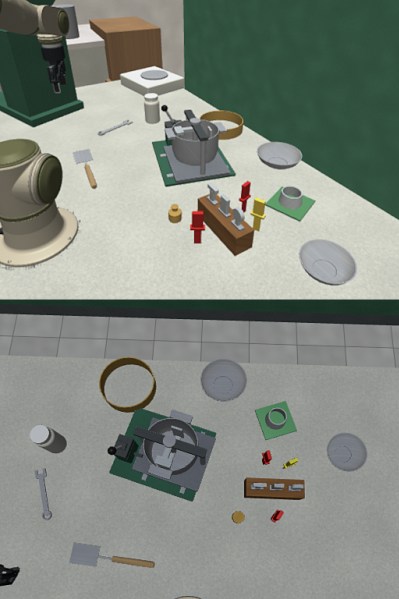

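```bash
python3 - <<'E'
import cv2,numpy as np
s=cv2.imread("pics/side0.png")[215:335,210:400];t=cv2.imread("pics/top0.png")[180:300,290:420]
s=cv2.resize(s,None,fx=4,fy=4,interpolation=cv2.INTER_CUBIC)[:, :760]
cv2.imwrite("pics/sc.png",s)
t=cv2.resize(cv2.imread("pics/top0.png")[120:300,110:400],None,fx=2.7,fy=2.7,interpolation=cv2.INTER_CUBIC)
cv2.imwrite("pics/tc.png",t)
E
```

```text
(no output)
```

View pics/sc.png

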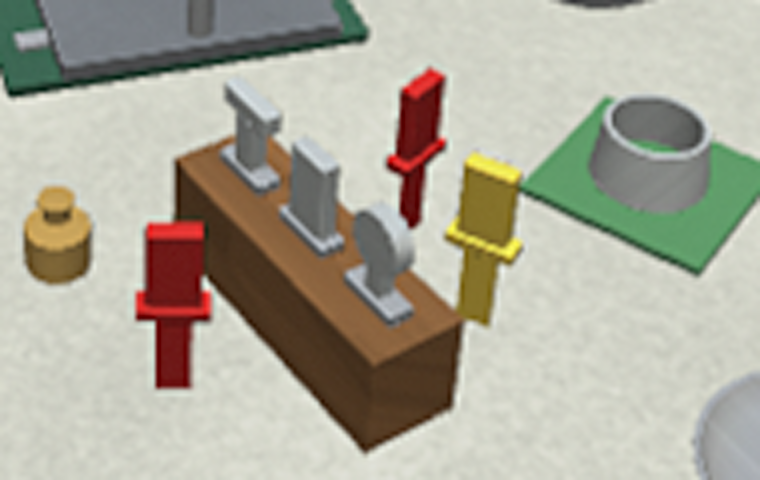

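View pics/tc.png

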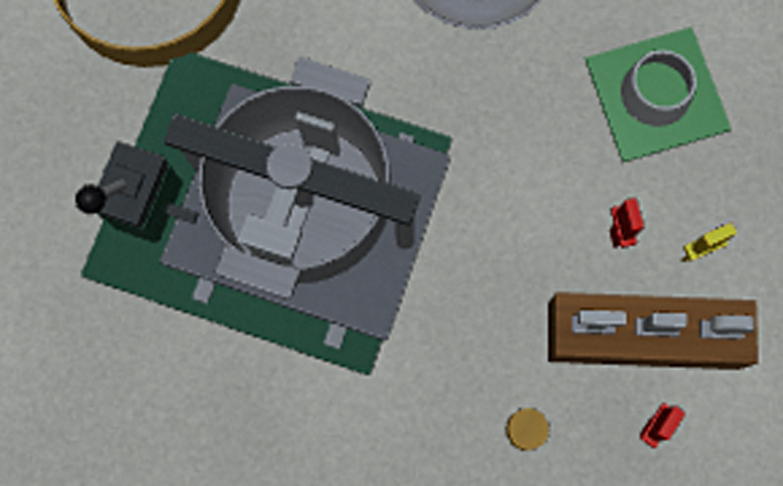

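The candidates for the thin gauge, by side-picture pixel:
- Grey plain rectangle in the middle rack slot at (287,264), which is (356,239) in the top picture.
- Red look-alikes at (254,287) and (315,244), and a yellow one at (331,268).
- Tee at (272,247) and disc at (305,277).

I choose the grey rectangle in the middle slot; the crop confirms it. Next I measure it.

```bash
cat > b.py <<'E'
from h import *
import pickle
C={n:capture(n) for n in("side","top")}; pickle.dump(C,open("c0.pkl","wb"))
t=C["top"]; hsv=cv2.cvtColor(t["pixels"],cv2.COLOR_BGR2HSV)
def rect(mask,z,roi):
    m=np.zeros_like(mask); x0,y0,x1,y1=roi; m[y0:y1,x0:x1]=mask[y0:y1,x0:x1]
    m=cv2.morphologyEx(m,cv2.MORPH_OPEN,np.ones((2,2)))
    p=np.argwhere(m)[:,::-1]; h=cv2.convexHull(p.astype(np.float32))[:,0]
    w=np.array([atz(t,q,z)[:2] for q in h],np.float32)
    r=cv2.minAreaRect(w); print(r, np.round(cv2.boxPoints(r)).tolist()); return r
g=cv2.inRange(hsv,(60,80,20),(95,255,255)); rect(g,12,(130,130,285,265))
w=cv2.inRange(hsv,(5,90,30),(20,255,255)); rect(w,65,(305,222,395,260))
s=C["side"]
print("grip",tri(s,(287,262),t,(356.5,239)))
for n in ("gap","clamp_tip","mould_mid"):
    a=boxes_of(s,n);b=boxes_of(t,n)
    if a and b: print(n,tri(s,a[0]["position"],t,b[0]["position"]),a[0]["position"],b[0]["position"])
a=cv2.resize(t["pixels"][180:240,180:250],None,fx=8,fy=8,interpolation=cv2.INTER_CUBIC)
b=cv2.resize(s["pixels"][160:220,220:250+0],None,fx=8,fy=8,interpolation=cv2.INTER_CUBIC)
cv2.imwrite("pics/gapc.png",np.hstack([a,b]))
E
python3 b.py
```

```text
((576.825927734375, 111.56895446777344), (307.2973937988281, 257.92303466796875), 73.10602569580078) [[409.0, 2.0], [656.0, -73.0], [745.0, 221.0], [498.0, 296.0]]
((456.1655578613281, -268.74554443359375), (190.3189239501953, 65.06331634521484), 89.72940826416016) [[423.0, -364.0], [488.0, -364.0], [489.0, -174.0], [424.0, -173.0]]
grip (array([ 460.446478  , -268.05922357,  100.14058256]), np.float64(4.1338340800020035))
gap (array([578.91422576, 103.84772441,  40.17814026]), np.float64(2.310173425668068)) [246.1, 194.1] [211.4, 194.1]
clamp_tip (array([548.43999921, 254.8320107 , 159.17533943]), np.float64(3.893906597755973)) [212.4, 142.0] [141.4, 192.8]
mould_mid (array([ 706.07390456, -279.39934411,   20.91833823]), np.float64(26.441525874392667)) [373.5, 253.4] [349.4, 159.8]
```

View pics/gapc.png

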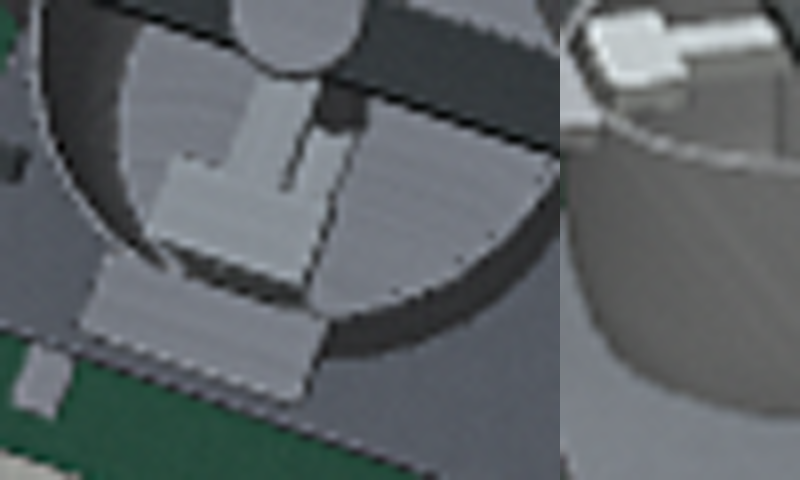

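The crop shows the ear (inner edge about (217,288), outer edge about (195,362)). It also shows the shoulder's front edge from (155,235) to (305,285), with a dark gap between them. I'll convert these to stand coordinates.

```bash
cat > d.py <<'E'
from h import *
import pickle
C=pickle.load(open("c0.pkl","rb"));t=C["top"];s=C["side"]
O=np.array([565.2,73.3]);a=np.radians(-16.9);ex=np.array([np.cos(a),np.sin(a)]);ey=np.array([-ex[1],ex[0]])
def st(p,z,off=(180,180),f=8):
    q=(np.array(p,float)+.5)/f-.5+off; w=atz(t,q,z); d=w[:2]-O; return np.round([d@ex,d@ey],1),np.round(w,1)
for n,p,z in [("sh L",(155,235),158),("sh R",(305,285),158),("sh backL",(180,155),158),("ear inL",(110,255),150),("ear inR",(325,320),150),("ear outL",(85,325),150),("ear outR",(305,400),150)]: print(n,*st(p,z))
print("hub",*st((290,166),187,(110,120),2.7)); print("ball",*st((90,199),174,(110,120),2.7))
b=lambda x,y,z:[*(O+x*ex+y*ey),z]
print(proj(t,b(-78,155,174)),proj(s,b(-78,155,174)),"hub",proj(s,b(0,0,187)),proj(t,b(0,0,187)))
for y in(-60,0,60): print("grip",proj(s,[456.2,-268.7+y,65+33]),proj(t,[456.2,-268.7+y,65+33]))
print(t["position"])
E
python3 d.py
```

```text
sh L [-62.7  24.8] [512.4 115.3 158. ]
sh R [-62.4 -22.5] [499.   69.9 158. ]
sh backL [-37.6  26.5] [537.  109.6 158. ]
ear inL [-71.6  37.1] [507.5 129.6 150. ]
ear inR [-69.2 -30.4] [490.1  64.3 150. ]
ear outL [-93.8  36.5] [486.1 135.4 150. ]
ear outR [-93.6 -33.2] [466.   68.8 150. ]
hub [8.7 2.2] [574.2  72.8 187. ]
ball [-72.8 159.3] [541.8 246.9 174. ]
[143.86834086 195.98814315] [209.37762257 139.72665292] hub [247.08357423 154.87863204] [216.65817885 184.86592443]
grip [303.65922839 279.85266801] [380.59840194 242.44405454]
grip [286.46680435 263.40475926] [356.19657425 241.57294397]
grip [270.84083408 248.45546923] [331.83477116 240.70326222]
[ 322.50970837  -42.2839846  1105.66361003]
```

Call:
drive_tool --commands "0.12 -0.37 0 0 0 -0.0725 45;0.12 -0.37 0 0 0 -0.0725 45;0.12 -0.37 0 0 0 -0.0725 45;0.12 -0.37 0 0 0 -0.0725 45;0.12 -0.37 0 0 0 -0.0725 45;0.12 -0.37 0 0 0 -0.0725 45;0.12 -0.37 0 0 0 -0.0725 45;0.12 -0.37 0 0 0 -0.0725 45;0.12 -0.37 0 0 0 -0.0725 45;0.12 -0.37 0 0 0 -0.0725 45;0.12 -0.37 0 0 0 -0.0725 45;0.12 -0.37 0 0 0 -0.0725 45;0.12 -0.37 0 0 0 -0.0725 45;0.12 -0.37 0 0 0 -0.0725 45;0.12 -0.37 0 0 0 -0.0725 45;0.12 -0.37 0 0 0 -0.0725 45;0.12 -0.37 0 0 0 -0.0725 45;0.12 -0.37 0 0 0 -0.0725 45;0.12 -0.37 0 0 0 -0.0725 45;0.12 -0.37 0 0 0 -0.0725 45" --force 40

```text
time_s: 3.07
eef_pos: [460.4, -265.5, 248.3]
ee_rot: [0.0, 0.709, 0.706, 0.0]
force: [0.9, 0.6, -0.1]
grip_width: 0.45
grip_force: 0.0
```

Call:
drive_tool --commands "0 -0.045 -0.3 0 0 0 45;0 0 -0.3 0 0 0 45;0 0 -0.25 0 0 0 45;0 0 -0.2 0 0 0 45;0 0 -0.15 0 0 0 45;0 0 -0.15 0 0 0 45;0 0 -0.12 0 0 0 45;0 0 0 0 0 0 45;0 0 0 0 0 0 45"

```text
time_s: 3.82
eef_pos: [460.2, -267.9, 101.3]
ee_rot: [-0.0, 0.707, 0.707, -0.0]
force: [0.8, 0.4, 0.2]
grip_width: 0.449
grip_force: 0.0
```

```bash
python3 - <<'E'
from h import *
C={n:capture(n) for n in("side","top")}
a=cv2.resize(C["side"]["pixels"][205:305,240:340],None,fx=4,fy=4,interpolation=cv2.INTER_CUBIC)
b=cv2.resize(C["top"]["pixels"][190:290,305:405],None,fx=4,fy=4,interpolation=cv2.INTER_CUBIC)
cv2.imwrite("pics/g1.png",np.hstack([a,b]))
E
```

```text
(no output)
```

View pics/g1.png

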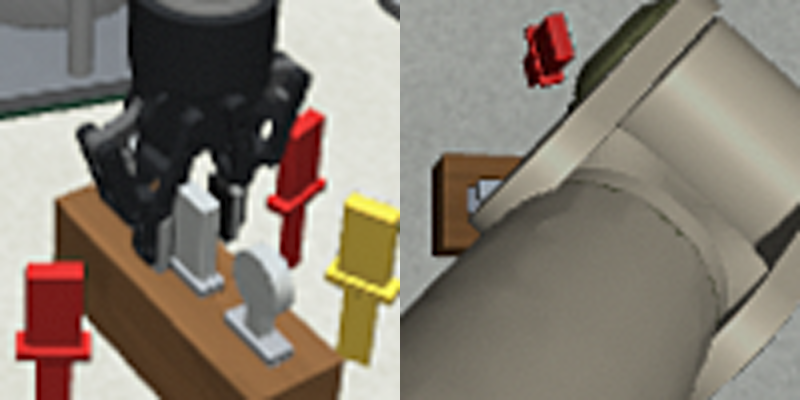

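The fingers straddle the grey rectangular gauge, left finger at crop (150,240), right at (230,205), plate at (195,230). I'll close on it.

Call:
drive_tool --commands "0 0 0 0 0 0 0;0 0 0 0 0 0 0;0 0 0 0 0 0 0;0 0 0 0 0 0 0;0 0 0 0 0 0 0;0 0 0 0 0 0 0;0 0 0 0 0 0 0;0 0 0 0 0 0 0" --force 60

```text
time_s: 4.58
eef_pos: [460.6, -268.2, 102.0]
ee_rot: [0.001, 0.707, 0.707, 0.0]
force: [0.3, -0.2, 5.7]
grip_width: 0.129
grip_force: 60.1
```

Call:
drive_tool --commands "0 0 0.05 0 0 0 0;0 0 0.1 0 0 0 0;0 0 0.2 0 0 0 0;0 0 0.3 0 0 0 0;0 0 0.3 0 0 0 0;0 0 0.3 0 0 0 0;0 0 0.3 0 0 0 0;0 0 0.3 0 0 0 0;0 0 0.2 0 0 0 0;0 0 0 0 0 0 0;0 0 0 0 0 0 0"

```text
time_s: 5.5
eef_pos: [460.0, -267.9, 306.9]
ee_rot: [0.0, 0.707, 0.707, -0.0]
force: [0.1, 0.4, -1.7]
grip_width: 0.133
grip_force: 59.3
```

```bash
python3 - <<'E'
from h import *
s=capture("side");t=capture("top");print(sense()["force"],sense()["eef_pos"],sense()["ee_rot"])
e=sense()["eef_pos"]
p=proj(s,e+[0,0,-60]);x,y=int(p[0]),int(p[1]);print(p)
cv2.imwrite("pics/g2.png",cv2.resize(s["pixels"][y-60:y+90,x-60:x+60],None,fx=4,fy=4,interpolation=cv2.INTER_CUBIC))
print(x-60,y-60, proj(s,e+[0,0,2-88-5]),proj(s,e+[0,0,-3-33]))
E
```

```text
[ 0.19025027  0.06015037 -1.66567948] [ 459.73893153 -267.56228645  304.99858026] [-1.34537125e-03  7.07422139e-01  7.06789995e-01 -1.04771258e-04]
[291.08659327 205.3047941 ]
231 145 [290.27410775 218.2176604 ] [291.73716286 194.96526449]
```

View pics/g2.png

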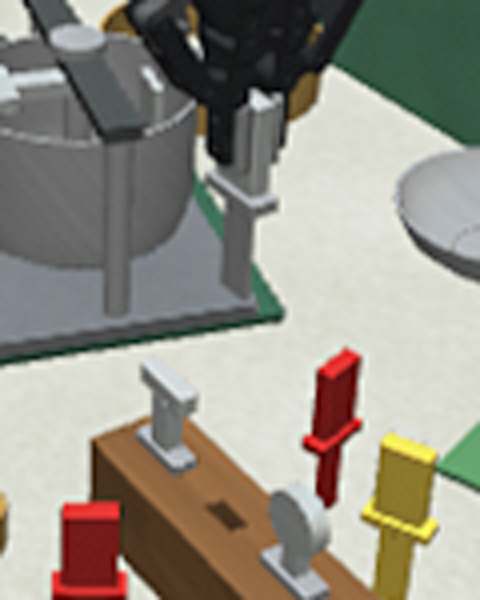

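The gauge is held upright, tip at crop (238,295), which matches the predicted (237,293). The other two gauges are still in the rack. I'll carry it to above the gap, biased toward the ear.

Call:
drive_tool --commands "0.01 0.1 0 0 0 -0.02 0;0.02 0.2 0 0 0 -0.03 0;0.03 0.28 0 0 0 -0.03 0;0.03 0.28 0 0 0 -0.03 0;0.03 0.28 0 0 0 -0.03 0;0.03 0.28 0 0 0 -0.03 0;0.03 0.28 0 0 0 -0.03 0;0.03 0.28 0 0 0 -0.03 0;0.03 0.28 0 0 0 -0.03 0;0.03 0.28 0 0 0 -0.03 0;0.03 0.28 0 0 0 -0.03 0;0.03 0.28 0 0 0 -0.03 0;0.03 0.28 0 0 0 -0.03 0;0.02 0.2 0 0 0 -0.01 0;0.015 0.06 0 0 0 -0.01 0;0 0 -0.2 0 0 0 0;0 0 -0.1 0 0 0 0;0 0 0 0 0 0 0;0 0 0 0 0 0 0;0 0 0 0 0 0 0"

```text
time_s: 7.27
eef_pos: [499.9, 95.5, 276.8]
ee_rot: [0.0, 0.81, 0.587, 0.0]
force: [-0.5, 0.2, -0.6]
grip_width: 0.132
grip_force: 59.3
```

```bash
python3 - <<'E'
from h import *
import pickle
s=capture("side");t=capture("top");S=sense();print(S["force"],S["eef_pos"],S["ee_rot"])
e=S["eef_pos"]
print(proj(s,e+[0,0,-91]))
a=cv2.resize(s["pixels"][125:225,195:295],None,fx=4,fy=4,interpolation=cv2.INTER_CUBIC)
b=cv2.resize(t["pixels"][150:250,165:265],None,fx=4,fy=4,interpolation=cv2.INTER_CUBIC)
cv2.imwrite("pics/g3.png",np.hstack([a,b]))
E
```

```text
[ 0.21983095 -0.34878135 -0.88957198] [499.95572858  95.70526138 276.9846693 ] [3.61566580e-04 8.09433686e-01 5.87211044e-01 4.09867533e-04]
[222.30168203 157.56379963]
```

View pics/g3.png

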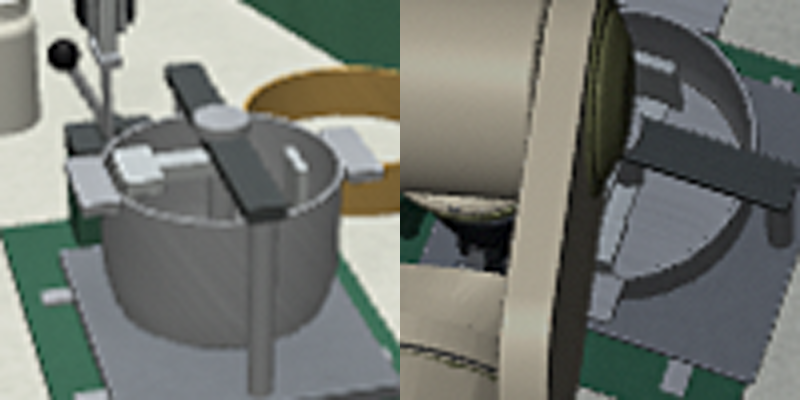

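The gauge hangs above the bowl's front ear: tip at side crop (107,130), ear at (92,185), shoulder at (138,163). I'll correct the yaw, go 3 mm toward the ear, and lower.

Call:
drive_tool --commands "-0.028 0.009 -0.1 0 0 0.027 0;0 0 -0.1 0 0 0 0;0 0 -0.08 0 0 0 0;0 0 -0.05 0 0 0 0;0 0 0 0 0 0 0;0 0 -0.01 0 0 0 0;0 0 -0.01 0 0 0 0;0 0 -0.01 0 0 0 0;0 0 0 0 0 0 0"

```text
time_s: 8.12
eef_pos: [497.2, 97.0, 241.9]
ee_rot: [0.001, 0.803, 0.596, 0.001]
force: [-3.3, -0.3, 9.2]
grip_width: 0.136
grip_force: 60.8
```

Call:
drive_tool --commands "0.01 -0.003 0.003 0 0 0 0;0 0 0 0 0 0 0;0.01 -0.003 0 0 0 0 0;0 0 0 0 0 0 0"

```text
time_s: 8.45
eef_pos: [498.6, 96.7, 241.9]
ee_rot: [-0.0, 0.803, 0.596, 0.0]
force: [-5.7, 0.5, 8.9]
grip_width: 0.129
grip_force: 60.8
```

Call:
drive_tool --commands "0.01 -0.003 0 0 0 0 0;0 0 0 0 0 0 0;0.01 -0.003 0 0 0 0 0;0 0 0 0 0 0 0"

```text
time_s: 8.78
eef_pos: [500.8, 96.1, 241.8]
ee_rot: [-0.0, 0.803, 0.596, 0.0]
force: [-4.0, 1.2, 8.8]
grip_width: 0.13
grip_force: 60.6
```

Call:
drive_tool --commands "0.01 -0.003 0 0 0 0 0;0 0 0 0 0 0 0;0.01 -0.003 0 0 0 0 0;0 0 0 0 0 0 0"

```text
time_s: 9.12
eef_pos: [503.1, 95.2, 240.8]
ee_rot: [0.0, 0.803, 0.596, 0.0]
force: [0.3, 0.1, -1.6]
grip_width: 0.132
grip_force: 59.4
```

Call:
drive_tool --commands "0 0 -0.02 0 0 0 0;0 0 -0.02 0 0 0 0;0 0 0 0 0 0 0"

```text
time_s: 9.37
eef_pos: [502.7, 95.2, 235.9]
ee_rot: [-0.0, 0.803, 0.596, -0.0]
force: [1.1, -0.2, -0.6]
grip_width: 0.127
grip_force: 59.3
```

Call:
drive_tool --commands "0.005 -0.001 -0.03 0 0 0 0;0 0 -0.03 0 0 0 0;0 0 -0.03 0 0 0 0;0 0 -0.03 0 0 0 0;0 0 0 0 0 0 0"

```text
time_s: 9.78
eef_pos: [503.1, 95.1, 223.8]
ee_rot: [-0.0, 0.803, 0.596, -0.0]
force: [0.3, 0.2, -1.5]
grip_width: 0.132
grip_force: 59.3
```

Call:
drive_tool --commands "0 0 -0.04 0 0 0 0;0 0 -0.04 0 0 0 0;0 0 -0.04 0 0 0 0;0 0 -0.04 0 0 0 0;0 0 -0.04 0 0 0 0;0 0 -0.03 0 0 0 0;0 0 0 0 0 0 0"

```text
time_s: 10.37
eef_pos: [503.1, 95.1, 200.9]
ee_rot: [-0.0, 0.803, 0.596, -0.0]
force: [-0.3, 0.1, -1.1]
grip_width: 0.135
grip_force: 59.3
```

Call:
drive_tool --commands "0 0 -0.02 0 0 0 0;0 0 -0.02 0 0 0 0;0 0 -0.02 0 0 0 0;0 0 0 0 0 0 0;0 0 0 0 0 0 0"

```text
time_s: 10.78
eef_pos: [503.4, 95.1, 195.6]
ee_rot: [-0.0, 0.803, 0.596, -0.0]
force: [-0.2, 0.0, -0.5]
grip_width: 0.135
grip_force: 59.3
```

Call:
drive_tool --commands "0 0 -0.01 0 0 0 0;0 0 -0.01 0 0 0 0;0 0 0 0 0 0 0;0 0 0 0 0 0 0"

```text
time_s: 11.12
eef_pos: [503.6, 95.1, 195.0]
ee_rot: [0.0, 0.803, 0.596, 0.001]
force: [-5.2, 0.1, 9.7]
grip_width: 0.136
grip_force: 61.0
```

Call:
drive_tool --commands "0 0 -0.01 0 0 0 0;0 0 0 0 0 0 0;0 0 0 0 0 0 0"

```text
time_s: 11.37
eef_pos: [503.6, 95.1, 194.9]
ee_rot: [0.001, 0.803, 0.596, 0.001]
force: [-7.5, -0.9, 18.1]
grip_width: 0.134
grip_force: 62.1
```

Contact at the expected height (TCP 195, bar on the shoulder). I'll release.

Call:
drive_tool --commands "0 0 0.01 0 0 0 0;0 0 0 0 0 0 25;0 0 0 0 0 0 35;0 0 0 0 0 0 45;0 0 0 0 0 0 45;0 0 0 0 0 0 45;0 0 0.1 0 0 0 45;0 0 0.2 0 0 0 45;0 0 0.3 0 0 0 45;0 0 0.3 0 0 0 45;0 0 0 0 0 0 45;0 0 0 0 0 0 45"

```text
time_s: 12.37
eef_pos: [503.8, 95.1, 285.4]
ee_rot: [0.001, 0.803, 0.596, 0.001]
force: [0.3, 0.4, -0.9]
grip_width: 0.448
grip_force: 0.0
```

```bash
python3 - <<'E'
from h import *
s=capture("side");t=capture("top");S=sense();print(S["force"],S["eef_pos"],S["grip_width"])
O=np.array([565.2,73.3]);a=np.radians(-16.9);ex=np.array([np.cos(a),np.sin(a)]);ey=np.array([-ex[1],ex[0]])
P=O-65.5*ex+2*ey
for z in(158,166,216): print(z,proj(s,[*P,z]))
a=cv2.resize(s["pixels"][110:210,185:285],None,fx=6,fy=6,interpolation=cv2.INTER_CUBIC)
cv2.imwrite("pics/g4.png",a)
E
```

```text
[0.52600832 0.83407529 0.05773561] [503.07426023  95.08751375 283.02523717] 0.44812261574748985
158 [223.87523727 166.6315372 ]
166 [223.79130975 164.04422514]
216 [223.25298534 147.4487958 ]
```

View pics/g4.png

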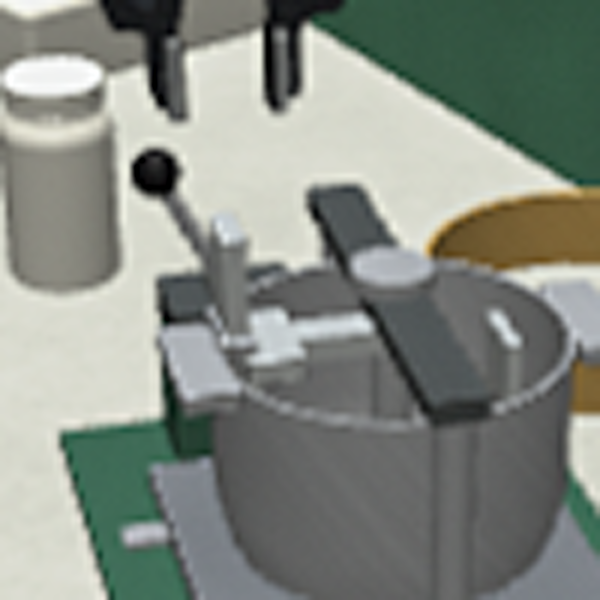

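The gauge stands upright with its bar on the shoulder, at crop (235,335). The lever ball is at crop (157,172), where predicted. I'll shut the gripper, go behind the lever and lower.

Call:
drive_tool --commands "-0.01 0.15 0 0 0 0 0;-0.01 0.25 0 0 0 0 0;-0.02 0.3 0 0 0 0 0;-0.02 0.3 0 0 0 0 0;-0.02 0.3 0 0 0 0 0;-0.02 0.25 0 0 0 0 0;-0.02 0.1 0 0 0 0 0;0 0 -0.2 0 0 0 0;0 0 -0.3 0 0 0 0;0 0 -0.3 0 0 0 0;0 0 -0.2 0 0 0 0;0 0 -0.07 0 0 0 0;0 0 0 0 0 0 0;0 0 0 0 0 0 0"

```text
time_s: 13.63
eef_pos: [491.8, 259.9, 177.3]
ee_rot: [0.0, 0.803, 0.596, 0.0]
force: [0.6, -0.4, 0.4]
grip_width: -0.0
grip_force: 0.0
```

Call:
drive_tool --commands "0.048 -0.0145 0 0 0 0 0;0.048 -0.0145 0 0 0 0 0;0.048 -0.0145 0 0 0 0 0;0.048 -0.0145 0 0 0 0 0;0.048 -0.0145 0 0 0 0 0;0.048 -0.0145 0 0 0 0 0;0.048 -0.0145 0 0 0 0 0;0.048 -0.0145 0 0 0 0 0;0.048 -0.0145 0 0 0 0 0;0.048 -0.0145 0 0 0 0 0"

```text
time_s: 14.47
eef_pos: [539.8, 245.6, 176.7]
ee_rot: [-0.0, 0.803, 0.596, -0.0]
force: [-3.8, 1.1, 3.1]
grip_width: -0.002
grip_force: 1.8
```

Pushing the ball with about 4 N.

Call:
drive_tool --commands "0.048 -0.0145 0 0 0 0 0;0.048 -0.0145 0 0 0 0 0;0.048 -0.0145 0 0 0 0 0;0.048 -0.0145 0 0 0 0 0;0.048 -0.0145 0 0 0 0 0;0.048 -0.0145 0 0 0 0 0;0.048 -0.0145 0 0 0 0 0;0.03 -0.009 0 0 0 0 0;0 0 0 0 0 0 0"

```text
time_s: 15.22
eef_pos: [576.4, 234.2, 176.0]
ee_rot: [-0.0, 0.803, 0.596, -0.0]
force: [-0.8, -0.1, -0.2]
grip_width: -0.004
grip_force: 0.2
```

Call:
drive_tool --commands "0.02 -0.006 0 0 0 0 0;0.02 -0.006 0 0 0 0 0;0 0 0 0 0 0 0"

```text
time_s: 15.47
eef_pos: [580.1, 233.3, 176.4]
ee_rot: [-0.0, 0.803, 0.596, -0.0]
force: [-1.9, 0.7, -1.7]
grip_width: 0.002
grip_force: 1.0
```

Call:
drive_tool --commands "0.02 -0.006 0 0 0 0 0;0.01 -0.003 0 0 0 0 0;0 0 0 0 0 0 0"

```text
time_s: 15.72
eef_pos: [583.1, 232.4, 176.5]
ee_rot: [-0.0, 0.803, 0.596, -0.0]
force: [-2.6, 1.3, -1.9]
grip_width: -0.002
grip_force: 1.2
```

Call:
drive_tool --commands "0.02 -0.006 0 0 0 0 0;0 0 0 0 0 0 0;0 0 0 0 0 0 0"

```text
time_s: 15.97
eef_pos: [585.2, 231.8, 176.7]
ee_rot: [0.0, 0.803, 0.596, 0.0]
force: [-2.8, 1.3, -1.1]
grip_width: -0.001
grip_force: 1.2
```

Call:
drive_tool --commands "0.015 -0.0045 0 0 0 0 0;0 0 0 0 0 0 0;0 0 0 0 0 0 0"

```text
time_s: 16.22
eef_pos: [586.6, 231.4, 176.6]
ee_rot: [0.0, 0.803, 0.596, 0.0]
force: [-2.9, 1.2, -1.9]
grip_width: -0.003
grip_force: 1.3
```

Call:
drive_tool --commands "0.02 -0.006 0 0 0 0 0;0.01 -0.003 0 0 0 0 0;0 0 0 0 0 0 0"

```text
time_s: 16.47
eef_pos: [588.2, 231.0, 176.5]
ee_rot: [-0.001, 0.803, 0.596, -0.002]
force: [-10.9, 3.0, 1.4]
grip_width: -0.0
grip_force: 5.8
```

Call:
drive_tool --commands "0.015 -0.0045 0 0 0 0 0;0 0 0 0 0 0 0;0 0 0 0 0 0 0"

```text
time_s: 16.72
eef_pos: [588.5, 231.0, 176.4]
ee_rot: [-0.002, 0.803, 0.596, -0.003]
force: [-18.3, 4.0, 3.2]
grip_width: -0.0
grip_force: 9.2
```

Call:
drive_tool --commands "0.01 -0.003 0 0 0 0 0;0 0 0 0 0 0 0;0 0 0 0 0 0 0"

```text
time_s: 16.97
eef_pos: [588.7, 230.9, 176.4]
ee_rot: [-0.003, 0.803, 0.597, -0.004]
force: [-23.1, 4.5, 5.3]
grip_width: -0.0
grip_force: 11.6
```

The lever is at its end stop. I'll back off, raise, and check.

Call:
drive_tool --commands "-0.1 0.03 0 0 0 0 0;-0.2 0.06 0 0 0 0 0;-0.2 0.06 0 0 0 0 0;-0.1 0.03 0.1 0 0 0 0;0 0 0.3 0 0 0 0;0 0 0.3 0 0 0 0;0 0 0.3 0 0 0 0;-0.1 0.2 0.1 0 0 0 0;-0.2 0.3 0 0 0 0 0;-0.2 0.3 0 0 0 0 0;0 0 0 0 0 0 0;0 0 0 0 0 0 0"

```text
time_s: 17.97
eef_pos: [481.8, 328.8, 287.4]
ee_rot: [0.001, 0.802, 0.597, 0.001]
force: [1.1, 0.5, -1.4]
grip_width: -0.003
grip_force: 0.0
```

```bash
python3 - <<'E'
from h import *
s=capture("side");t=capture("top");S=sense();print(S["force"],S["eef_pos"])
O=np.array([565.2,73.3]);a=np.radians(-16.9);ex=np.array([np.cos(a),np.sin(a)]);ey=np.array([-ex[1],ex[0]])
print("ball end",proj(s,[*(O-2*ex+155*ey),174]),proj(t,[*(O-2*ex+155*ey),174]))
a=cv2.resize(s["pixels"][110:210,185:285],None,fx=4,fy=4,interpolation=cv2.INTER_CUBIC)
b=cv2.resize(t["pixels"][150:250,135:235],None,fx=4,fy=4,interpolation=cv2.INTER_CUBIC)
cv2.imwrite("pics/g5.png",np.hstack([a,b]))
E
```

```text
[ 0.25555615  0.4486886  -0.41282766] [482.77969379 327.24087855 286.97101596]
ball end [233.8756531  137.27016663] [156.22181185 166.74188724]
```

View pics/g5.png

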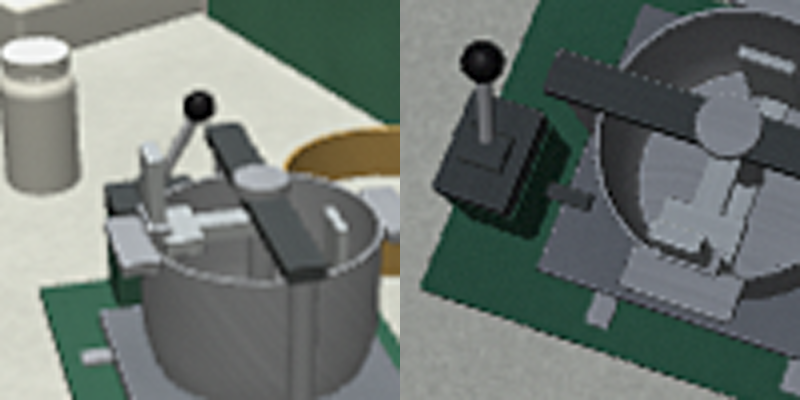

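The lever ball is at side crop (199,106), which is (234.8,136.5) in the full picture; fully over predicts (233.9,137.3). The gauge still stands seated at crop (153,190).

```bash
python3 -c "from rig import *; print(finish_job())"
```

```text
the job is handed in; nothing more can be done
None
```

The thin gauge is seated in the gap and released, the clamp lever is fully over against its stop, the other two gauges and the mould were not touched, and the job is handed in after about 18 s on the robot's clock; no verdict was returned.

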